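# Slide the gauge board home and bolt it

## Robot

A 6-joint arm with a two-finger parallel gripper is mounted at the origin on a cart in front of the work surface, level with it; the furniture and walls round the work are solid. World frame = base frame: x ahead of the robot, y to its left, z up, the work surface at z = 0. Lengths are in m, angles in rad, forces in N, time in s.
With the tool pointing down it reaches from about 0.275 to 0.875 m from the base axis. Payload 12.5 kg.
Tool frame: the origin (TCP) lies on the centre line of the jaws, within the pads' length; the fingertips stand r.finger_overhang ahead of it and the grasp point (between the pads) lies 3 mm ahead of it (r.finger_overhang is the distance from the TCP to the fingertips, in m); z points along the fingers, y is the line along which they close (so a half turn about z gives the same grasp; the last joint's range is limited). The gripper opens to 85 mm and grips with 20 to 120 N. Pads are 22 mm wide; open, the fingers measure 114 mm over their backs; the gripper's body (76 mm by 85 mm) begins 54 mm behind the grasp point. The pads swing forward as they close: fully open they stand 13 mm farther back than shut.
Start: joints at [1.134, 0.351, 1.652, -0, 1.139, -0.085], TCP at [0.189, 0.516, 0.253] pointing down, gripper open.
Joint ranges: [-2.75, 2.75], [-0.79, 2.1], [0.01, 2.65], [-1.57, 4.71], [0.07, 3.14], [-2.87, 2.87]. Speed limits (rad/s): [2.22, 2.22, 2.79, 3.14, 3.14, 3.14].

## Interface

Orientations are given as a unit quaternion [x, y, z, w].
In Python, from cell import r, optics gives the robot as it stands. The module is installed in compiled form; this text tells all that it offers. Calls block until the motion is done:
- r.move_to(position, orientation): joint-space move of the TCP to a pose.
- r.move_linear(position, rot=None, vel=0.15): straight line of the TCP; rot=None keeps the orientation; vel is the mean speed in m/s.
- r.set_joints(angles): joint-space move.
- r.set_gripper(opening, squeeze=None): opening from 0.0 (shut) to 1.0 (fully open); squeeze is the grip in N (None keeps the last); returns when the fingers have stopped.
- r.sleep(seconds).
- r.inverse_kinematics(position, orientation): joint angles nearest the present ones, or None.
- optics.get_image(name): name is "scene" or "top" or "wrist"; returns a dict with "pixels" (400x640x3 uint8, red, green, blue), "depth" (400x640 float32, m along the optical axis (not along the pixel's ray), 0 where there is no reading), "fx", "fy", "cx", "cy" (pixels), "D" ([k1, k2, p1, p2, k3] as OpenCV has them; the pictures are not rectified), "camera_from_world" (4x4, takes a point from world to camera coordinates); the wrist camera has in their place "mount" (4x4, takes a point from camera to tool coordinates, whose origin is the TCP and whose axes are the flange's). Camera axes: x right, y down, z forward; pixel columns grow to the right and rows downward; lengths in m; the calibration is good to about 2 mm. A picture is of the moment at which its call begins: read the wrist's pose just before it.
A pose or a line that the arm cannot do raises r.PlanningError and nothing moves.
- r.hand_in(): hands the job in; it is judged then, once.
Readings, each from a call of its own:
- r.current_t(): time.
- r.current_q(): joint angles.
- r.current_qvel(): joint speeds.
- r.current_effort(): joint torques, N m.
- r.current_tool_pos(): TCP position.
- r.current_ee_rot(): TCP orientation.
- r.current_contact_force(): force on the tool from outside, world axes, zero at the start.
- r.current_torque(): the same for the moment, N m.
- r.current_opening(): opening from 0.0 (shut) to 1.0 (fully open).
- r.current_finger_force(): force on a finger pad.
Only numpy, scipy, OpenCV 4.12 (cv2) and the standard library are available. Lean on these libraries where they do the work, as an engineer would, in place of code of your own. Each camera call takes 0.05 s, during which the arm holds its last target. There are 200 camera calls.

## Task

With the fingertips, push the wooden board with the small gauge on it along the rails until you feel it drop into its locating notches; then push the bolt at the end of the rails fully across over the board's edge by its upright tab. Nothing is to be grasped or lifted: let the gauge ride along lying on its board, and leave the things standing around alone.

Things in the scene. Friction and masses are not known exactly. Their poses are not given: they have to be found in the camera images.
- rack: Fixed aluminium rack, 114 wide (x) by 337 mm (y -165 to +172). Origin on the worktop; x points roughly away from the robot, y to its left, turned up to 0.25 rad. Two rails along y, |x| 25 to 48, tops z = 40 mm, a 50 mm channel between them; side cheeks to z = 52. At the +y end a black bridge block (y 113 to 171, |x| < 25, top z = 60.5 mm) carries the bolt; its guides reach z = 71 at y 114 to 144.
- seat (a point): Where the board's origin lies once it has dropped into the notches: rack x = 0, y = 30, z = 40 mm, play about 2 mm along y. Axes as the rack's. The board must travel toward rack +y to get there.
- board: Loose beech board, 96 (x) x 130 (y) x 18 mm, 0.35 to 0.6 kg, axes parallel to the rack's, 1.5 mm side play between the cheeks. Origin: centre of its underside. It rides on four 7 mm steel feet, underside at rack z = 47 mm, and starts 55 to 115 mm short of its seat. At the notches it drops 7 mm, to z = 40, and their far walls stop it; a hard push beyond could tip it out. Sliding takes 3 to 9 N.
- board_end (a point): Middle of the board's upright -y end face, where to push it toward +y. The face is 96 mm wide, 9 mm above and below this point, with open space behind it (over the channel between the rails).
- gauge: Small pressure gauge, 105 x 69 x 33 mm, 0.22 kg, lying loose on its back on the board, dial up, its length along the board's y. Origin at the centre of its underside, about 17 mm over the board's origin, z up. Its top is about 50 mm over the board's underside.
- bolt (a joint): Travel of the steel slide bolt in m along rack -y: 0 = drawn back (starts at 0 to 0.004), 0.024 = fully across, at its stop. It stays where it is left; friction 1.5 N, plus some damping. Its flat tongue, 24 mm wide, is at rack z = 61.5 to 66.5 mm: it clears the board only once that has dropped (top at 58 mm), and then overlaps its +y edge by about 9 mm.
- bolt_tab (a point): Middle of the outer (+y) face of the bolt's upright steel tab, where to push it toward rack -y. The tab is 34 mm wide (x), 6 thick, 34 high, 17 mm above and below this point, and stands over the bridge block: rack x = 0, z = 79.5 mm, y = 157.5 mm less the bolt's travel. Axes as the rack's.
- adapter: Bystander: brass hexagon adapter standing upright, 26 x 30 x 50 mm, on the robot's side of the rack. Origin at the centre of its underside.
- reel: Bystander: blue and white tape reel, 50 mm across, 17 mm high, on the robot's side of the rack. Origin at the centre of its underside.
- weight: Bystander: cylindrical 26 mm metal weight with a knob on top, 43 mm high, on the far side of the rack. Origin at the centre of its underside.
There are look-alikes about, which are no part of the job. What is meant by the board is not orange, and is the larger of those in its own colour.

How it is judged:
On the way, in this order (a step that is already met when the one before it is completed fails the run):
1. the board has dropped into the locating notches (y of board in the frame of rack between 0.025 and 0.035 m and z of board in the frame of rack below 0.0425 m and angle between board's own z axis and vertical below 0.05 rad), for 0.2 s.
2. the bolt is pushed across over the board (value of joint bolt above 0.02 m), for 0.2 s.
At the end, for the whole second after the job is handed in: The board lies flat (within 0.05 rad) in its notches, its origin within 5 mm of y = 30 mm and less than 42.5 mm high in the rack's frame; the bolt is across by more than 20 mm; the gauge lies on its back on the board, origin within 40 mm of the board's, and both are at rest (all of step 1 and horizontal distance between gauge and board below 0.04 m and z of gauge in the frame of board between 0.012 and 0.024 m and angle between gauge's own z axis and vertical below 0.15 rad and value of joint bolt above 0.02 m and linear speed of each of board, gauge below 0.01 m/s); the robot touches nothing.
It fails at once if the board was lifted or tipped (z of board in the frame of rack above 0.058 m or angle between board's own z axis and vertical above 0.2 rad).
It fails at once if the board, gauge or rack was pushed with something other than the fingers (contact force between the arm and board above 5 N or contact force between the arm and gauge above 5 N or contact force between the arm and rack above 5 N).
It fails at once if the gauge was lifted off or tipped on its board (z of gauge in the frame of board above 0.03 m or angle between gauge's own z axis and vertical above 0.3 rad).
It fails at once if the gauge was shoved about on its board (horizontal distance between gauge and board above 0.045 m).
It fails at once if a thing standing around (adapter, reel or weight) was moved by more than 25 mm (distance of any of adapter, reel, weight from where it was at the start of the episode above 0.025 m).
It also fails if it takes over 51 s, if anything falls off the work surface, if the arm or the gripper's body presses on something with over 40 N, if the wrist force passes 120 N, or if a joint passes its speed limit or range.

## Working session

There is one attempt and no reset: what is moved stays moved. The work goes in short steps, each a Python script; the robot and the scene stay as the last script left them, time stands still between calls to the robot, and variables do not carry over. Pictures are saved under pics/ and viewed, at most 10 in all, crops included, and the job is handed in when it is done.

```bash
mkdir -p pics; cat > h.py <<'E'
import numpy as np, cv2
from cell import r, optics
def grab(n):
    d=optics.get_image(n); np.savez('%s.npz'%n,**{k:np.asarray(v) for k,v in d.items()}); return d
def load(n): return dict(np.load('%s.npz'%n))
def world(d,u,v,z=None):
    K=np.array([[d['fx'],0,d['cx']],[0,d['fy'],d['cy']],[0,0,1]],float)
    p=cv2.undistortPoints(np.array([[[u,v]]],float),K,np.array(d['D'],float))[0,0]
    ray=np.array([p[0],p[1],1]); T=np.linalg.inv(d['camera_from_world'])
    if z is None:
        return T[:3,:3]@(ray*d['depth'][int(round(v)),int(round(u))])+T[:3,3]
    a=T[:3,:3]@ray; return T[:3,3]+a*(z-T[2,3])/a[2]
E
python3 - <<'E'
from h import *
for n in("scene","top"):
    d=grab(n); cv2.imwrite('pics/%s.png'%n,d['pixels'][:,:,::-1])
print(r.finger_overhang,r.current_t(),r.current_ee_rot())
E
```

```text
0.022 0.1 [ 1.74996864e-01  9.84568859e-01 -4.91796197e-04 -1.34649140e-04]
```

View pics/top.png

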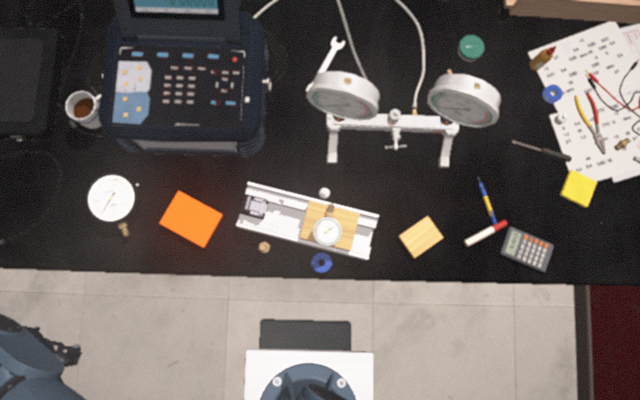

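View pics/scene.png

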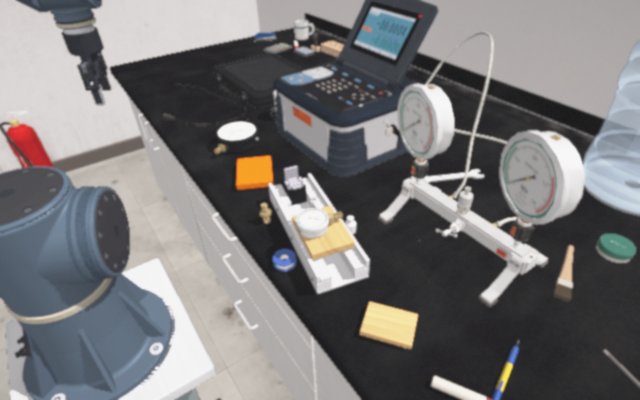

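The top view shows the rack at about (237–379, 182–258), the board with the gauge at (330, 228), and the bolt's bridge at (256, 205). The adapter (264, 247), reel (321, 263) and weight (325, 193) stand around it. I'll enlarge this area.

```bash
python3 - <<'E'
from h import *
d=load('top'); c=d['pixels'][170:275,225:390,::-1]
cv2.imwrite('pics/topz.png',cv2.resize(c,None,fx=4.8,fy=4.8,interpolation=cv2.INTER_CUBIC))
dep=d['depth']; print(d['fx'],d['camera_from_world'].round(4).tolist())
for u,v in[(243,230),(300,240),(325,193),(321,263),(350,215),(372,235),(256,205),(290,220)]: print(u,v,world(d,u,v).round(4))
E
```

```text
487.56360606786484 [[0.0277, -0.9991, 0.0309, -0.0144], [-0.9874, -0.0321, -0.1547, 0.5158], [0.1555, -0.0262, -0.9875, 1.1856], [0.0, 0.0, 0.0, 1.0]]
243 230 [ 0.4505  0.1786 -0.003 ]
300 240 [0.4245 0.0312 0.0537]
325 193 [ 0.5459 -0.0281  0.0426]
321 263 [ 0.3717 -0.0242  0.0044]
350 215 [ 0.4887 -0.0897  0.066 ]
372 235 [ 0.4476 -0.1547 -0.001 ]
256 205 [0.506  0.1417 0.0671]
290 220 [0.4788 0.0583 0.0088]
```

View pics/topz.png

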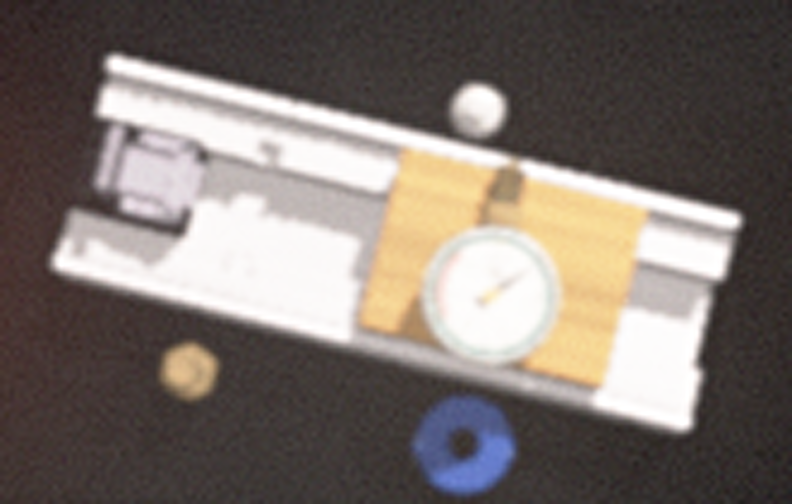

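The crop shows cheek corners at about (110,57), (742,218), (690,430) and (52,265). The board's -y top edge runs from (648,208) to (604,388). The bolt's tab is at about (110,160), and the gauge dial at (490,295).

```bash
python3 - <<'E'
from h import *
d=load('top'); f=lambda x,y,z: world(d,(x+.5)/4.8-.5+225,(y+.5)/4.8-.5+170,z)
# cheek corners top z=.052, outer, in rack coordinates
C=np.array([[.057,.172],[.057,-.165],[-.057,-.165],[-.057,.172]])
P=np.array([f(x,y,.052)[:2] for x,y in[(110,57),(742,218),(690,430),(52,265)]])
print(P.round(4)); Cm,Pm=C.mean(0),P.mean(0)
U,S,V=np.linalg.svd((C-Cm).T@(P-Pm)); R=(U@V).T; t=Pm-R@Cm
print('rack',t.round(4),'yaw',np.arctan2(R[1,0],R[0,0]),'res mm',((P-(C@R.T+t))*1e3).round(1).tolist())
for n,x,y,z in[('b-y far',648,208,.065),('b-y near',604,388,.065),('b+y far',402,152,.065),('b+y near',360,326,.065),('dial',490,295,.095),('tab far',122,125,.0965),('tab near',100,190,.0965),('adapter',190,370,.05),('reel',465,445,.017),('weight',478,108,.043)]:
    p=f(x,y,z)[:2]; print(n,p.round(4),'rack',(R.T@(p-t)).round(4))
# yaw check from depth: points with z>.045 in cheeks
import json; json.dump([*t,float(np.arctan2(R[1,0],R[0,0]))],open('rack.json','w'))
E
```

```text
[[ 0.5671  0.167 ]
 [ 0.4929 -0.1643]
 [ 0.3825 -0.1383]
 [ 0.4572  0.1915]]
rack [0.4741 0.0106] yaw -0.22189586855794277 res mm [[-0.5, 1.2], [-0.5, -1.3], [0.2, -0.4], [0.8, 0.6]]
b-y far [ 0.4948 -0.1135] rack [ 0.0474 -0.1165]
b-y near [ 0.4019 -0.0923] rack [-0.0479 -0.1163]
b+y far [0.5198 0.0136] rack [0.0438 0.013 ]
b+y near [0.4296 0.0323] rack [-0.0482  0.0114]
dial [ 0.4444 -0.0316] rack [-0.0198 -0.0477]
tab far [0.5237 0.1544] rack [0.0167 0.1512]
tab near [0.4906 0.1637] rack [-0.0177  0.153 ]
adapter [0.4057 0.1185] rack [-0.0905  0.0903]
reel [ 0.3729 -0.0248] rack [-0.091  -0.0567]
weight [ 0.5481 -0.0259] rack [ 0.0801 -0.0193]
```

```bash
cat >> h.py <<'E'
import json
from scipy.spatial.transform import Rotation as Ro
tx,ty,yaw=json.load(open('rack.json')); c,s=np.cos(yaw),np.sin(yaw); R2=np.array([[c,-s],[s,c]])
OH=r.finger_overhang
def W(x,y,ztip): return [*(R2@[x,y]+[tx,ty]),ztip+OH]      # rack -> world TCP for a fingertip height
def rack(): p=np.array(r.current_tool_pos()); return np.r_[R2.T@(p[:2]-[tx,ty]),p[2]-OH]
def force(): return R2.T@np.array(r.current_contact_force())[:2], r.current_contact_force()[2]
def quat(sgn): # tool z down, tool y along sgn * rack x
    Y=np.array([c,s,0])*sgn; Z=np.array([0,0,-1.]); return Ro.from_matrix(np.c_[np.cross(Y,Z),Y,Z]).as_quat()
E
python3 - <<'E'
from h import *
r.set_gripper(0.0)
for sg in(1,-1): 
    q=r.inverse_kinematics(W(0,-.165,.15),quat(sg)); print(sg,None if q is None else np.round(q,2))
    q2=r.inverse_kinematics(W(0,.19,.15),quat(sg)); print(sg,None if q2 is None else np.round(q2,2))
E
```

```text
1 [-0.43  0.31  1.95 -0.    0.89 -0.21]
1 [ 0.28  0.45  1.72 -0.    0.97  0.5 ]
-1 None
-1 [ 0.28  0.45  1.72 -0.    0.97 -2.64]
```

```bash
python3 - <<'E'
from h import *
r.move_to(W(0,-.157,.14),quat(1)); print(r.current_t(),rack().round(4),r.current_ee_rot(),quat(1),r.current_opening())
r.move_linear(W(0,-.157,.046),vel=.1); print(force(),rack().round(4))
d=grab('wrist');cv2.imwrite('pics/w1.png',d['pixels'][:,:,::-1])
d=grab('scene');cv2.imwrite('pics/s1.png',cv2.resize(d['pixels'][140:310,220:420,::-1],None,fx=4,fy=3.5,interpolation=cv2.INTER_CUBIC))
print(r.current_t())
E
```

```text
3.3833 [ 0.0002 -0.1565  0.1401] [7.80731923e-01 6.24866106e-01 9.06080097e-05 8.23659787e-05] [0.78105038 0.62446801 0.         0.        ] -0.0029983372751179174
(array([ 0.27465027, -0.10826307]), np.float64(0.49194432103398283)) [ 0.0003 -0.1571  0.0465]
4.575
```

View pics/s1.png

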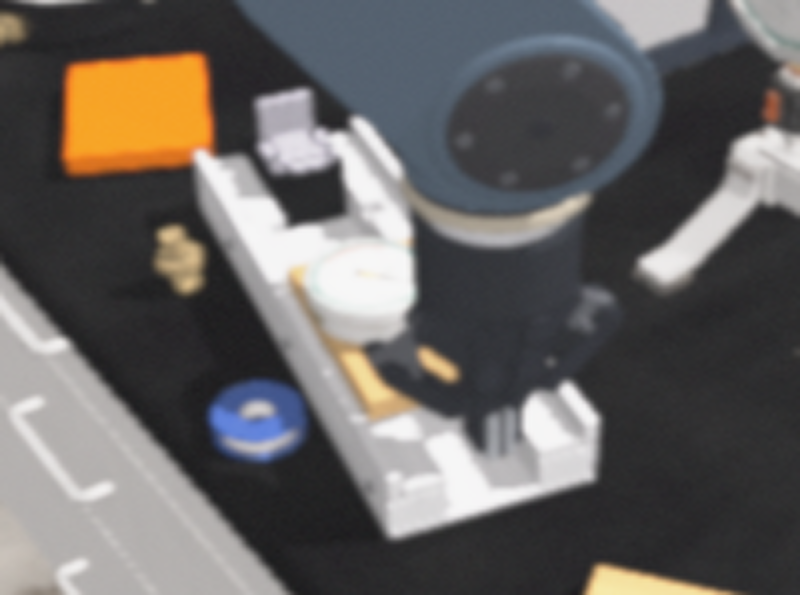

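The fingers stand in the channel behind the board, with the tips around (500,430) in this crop. The board end is ahead of them and clear.

```bash
python3 - <<'E'
from h import *
y=-.157; hit=None; log=[]
while y<-.03:
    y+= .003 if hit is None else (.006 if y-hit<.066 else .0015)
    r.move_linear(W(0,y,.046),vel=.03); f,fz=force(); p=rack()
    log.append((round(p[1]*1e3,1),*f.round(1),round(fz,1)))
    if hit is None and abs(f[1])>1.5: hit=y
    if abs(f[1])>14 or (hit is None and y>-.11): break
for l in log: print(*l)
print(hit,r.current_t())
E
```

```text
-153.8 0.0 0.1 0.4
-150.8 1.4 -0.2 -1.0
-147.9 1.0 -0.8 -0.2
-144.9 0.5 -0.6 0.1
-141.9 0.9 -0.4 -0.3
-138.9 0.2 0.4 0.9
-135.9 0.3 0.3 0.5
-132.8 -0.2 0.5 -0.1
-129.8 0.8 0.6 1.0
-126.9 -0.2 0.3 0.1
-123.9 0.8 -1.0 0.2
-120.9 1.1 -0.2 -0.2
-117.9 0.6 -0.4 -0.2
-114.9 -0.2 -1.6 0.3
-108.8 0.7 0.0 -0.2
-102.8 0.6 0.2 -0.2
-96.8 0.1 -0.1 -0.0
-90.8 0.1 0.5 -0.5
-84.8 0.1 -0.9 0.1
-78.8 -0.7 0.5 -0.2
-72.8 -0.1 -0.1 0.3
-66.8 -0.1 -0.3 0.4
-60.8 0.5 -0.4 0.6
-54.8 -0.1 1.3 -0.4
-48.8 0.1 1.0 -0.5
-47.4 0.9 -0.3 -0.5
-46.0 -0.9 0.2 0.2
-44.6 1.0 -2.4 0.7
-43.0 -0.4 -3.9 -0.3
-42.1 0.2 -10.3 1.0
-41.8 -0.4 -24.4 3.0
-0.11499999999999996 13.425
```

```bash
python3 - <<'E'
from h import *
r.move_linear(W(0,-.065,.046),vel=.08); r.move_linear(W(0,-.065,.14),vel=.15)
r.move_to(W(0,.20,.15),quat(1))
print(r.current_t(),rack().round(4))
d=grab('top');cv2.imwrite('pics/t2.png',cv2.resize(d['pixels'][170:275,225:390,::-1],None,fx=4.8,fy=4.8,interpolation=cv2.INTER_CUBIC))
p=[world(d,u,v) for v in range(185,255) for u in range(245,375)]
p=np.array(p); q=(p[:,:2]-[tx,ty])@R2
for x0,x1,y0,y1 in[(.025,.04,-.02,.08),(-.04,-.03,-.025,-.015),(-.04,.04,-.03,-.02),(-.03,.03,.078,.09),(-.054,-.05,-.15,-.06),(.05,.054,-.15,.1),(.03,.045,-.15,-.06)]:
    m=(q[:,0]>x0)&(q[:,0]<x1)&(q[:,1]>y0)&(q[:,1]<y1); print(x0,x1,y0,y1,m.sum(),np.percentile(p[m,2],[10,50,90]).round(4))
E
```

```text
15.6917 [1.000e-04 1.990e-01 1.495e-01]
0.025 0.04 -0.02 0.08 242 [0.0556 0.0588 0.0773]
-0.04 -0.03 -0.025 -0.015 17 [0.0569 0.0581 0.0612]
-0.04 0.04 -0.03 -0.02 131 [0.0553 0.0582 0.0612]
-0.03 0.03 0.078 0.09 116 [0.0549 0.0581 0.0611]
-0.054 -0.05 -0.15 -0.06 53 [0.0493 0.0521 0.0556]
0.05 0.054 -0.15 0.1 177 [0.0463 0.0519 0.0552]
0.03 0.045 -0.15 -0.06 212 [0.0374 0.0401 0.0431]
```

View pics/t2.png

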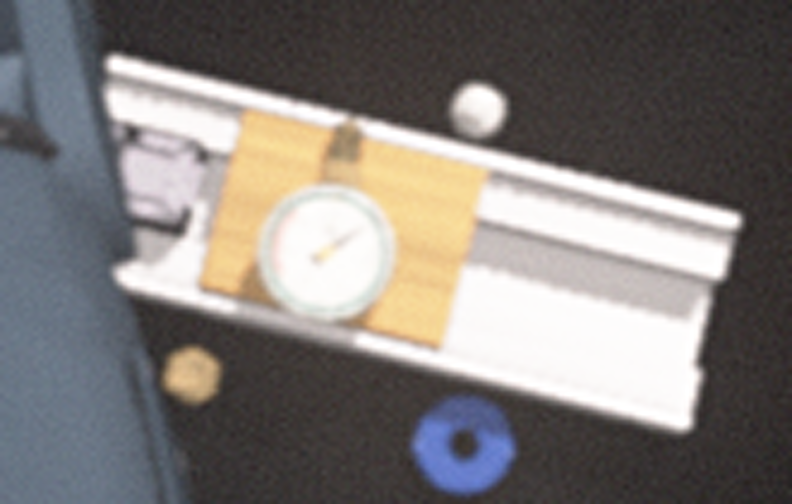

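The board lies flat with its top at 58 mm at both ends, so it is in its notches and the gauge is riding on it. Next is the bolt.

```bash
python3 - <<'E'
from h import *
r.move_linear(W(0,.19,.12),vel=.15); r.move_linear(W(0,.19,.076),vel=.1)
y=.19; log=[]
while y>.132:
    y-= .004 if y>.172 else (.002 if y>.15 else .001)
    r.move_linear(W(0,y,.076),vel=.03); f,fz=force(); p=rack()
    log.append((round(p[1]*1e3,1),*f.round(1),round(fz,1)))
    if f[1]>15: break
for l in log: print(*l)
print(r.current_t())
E
```

```text
185.9 -0.3 -0.9 0.1
181.8 0.6 0.3 -0.5
177.8 0.2 -0.5 -0.0
173.8 -0.9 0.5 -0.5
169.9 -0.4 0.3 -0.4
167.9 -0.1 -0.6 0.7
165.9 0.0 -1.0 0.1
163.8 -0.5 -0.6 0.4
161.8 -0.5 -1.8 0.0
159.8 -0.4 -0.0 0.2
157.8 -0.3 0.0 -0.4
155.8 -0.5 0.1 0.8
153.9 0.8 0.6 1.1
151.8 0.1 0.0 -1.5
149.9 -0.4 0.0 0.5
148.9 0.7 0.8 -0.3
148.0 0.2 0.7 -0.5
146.9 0.1 -0.1 -0.5
146.1 -0.0 3.1 -0.7
145.9 -2.3 9.9 -1.5
145.8 -2.3 17.0 -3.8
22.1083
```

```bash
python3 - <<'E'
from h import *
r.move_linear(W(0,.175,.076),vel=.08); r.move_linear(W(0,.19,.2),vel=.15)
r.set_joints([1.134,.351,1.652,0,1.139,-.085]); r.sleep(.5)
d=grab('top');cv2.imwrite('pics/t3.png',cv2.resize(d['pixels'][175:245,230:340,::-1],None,fx=7,fy=7,interpolation=cv2.INTER_CUBIC))
print(r.current_t(),force())
# tab position from depth
p=np.array([world(d,u,v) for v in range(185,230) for u in range(235,290)]); q=(p[:,:2]-[tx,ty])@R2
m=(p[:,2]>.09)&(p[:,2]<.102)&(abs(q[:,0])<.02)&(q[:,1]>.1); print(m.sum(),q[m].mean(0),q[m].min(0),q[m].max(0))
d0=np.array(0)
E
```

```text
25.8583 (array([-0.60901162,  0.82724297]), np.float64(-0.3460590854073512))
39 [-0.00030276  0.12987102] [-0.01710643  0.12713746] [0.01628751 0.13316099]
```

View pics/t3.png

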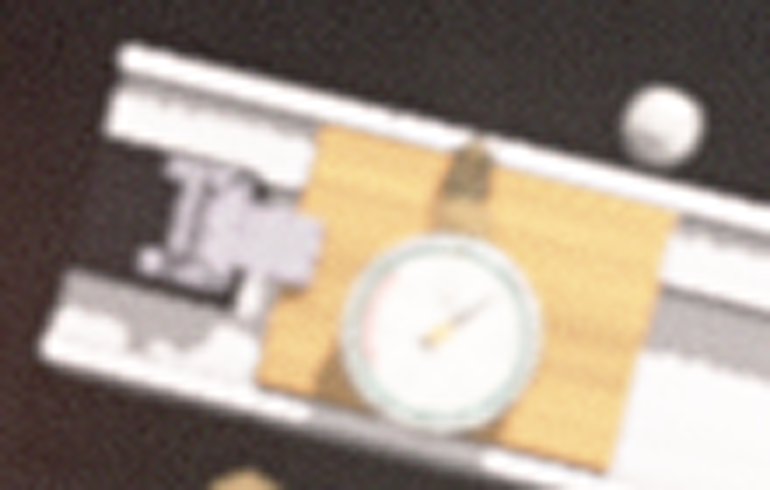

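The tongue at (315,250) lies over the board's +y edge. The tab centre is at y = 130 mm, against 130.5 expected at the stop. The board is flat and the gauge is still on it.

```bash
python3 -c "
from h import *
print(r.hand_in())"
```

```text
the job is handed in; nothing more can be done
None
```

I pushed the board until it dropped into its notches with the gauge still lying on it, pushed the bolt fully across to its stop, and handed the job in at about 26 s; the hand-in call returned no verdict.

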